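# Lock the tube rotor for loading

### The job

Lock the small tube rotor so that it cannot turn: push its lever round with a fingertip until the slot across the rotor lines up with the locking bar, then push the bar by its end plate through the slot until it is fully home, with the plate up against the guide. Do not lift the bar, leave the things around the lock where they are, and finish with the hand clear.

Things in the scene. Friction and masses are not known exactly. Their poses are not given: they have to be found in the camera images.
- lock_base: fixed grey base plate of the rotor lock, top at z = 10 mm, bench at z = 0. Origin on the bench, on the rotor's upright axis. Its +y axis is the way the bar is pushed; the lever is on its -x side. Plate: x -52..52, y -255..78 mm. Along x = 0: bar rail with low lips (top z 22 mm) y -250..-93; guide; rotor y -45..45; keeper.
- guide (a point): top centre (z = 37 mm) of the rear end face of the roofed aluminium guide block that the bar runs in: 36 mm wide, from y = -93 (here) to -50 mm in the base's frame. The bar's end plate stops against this face when the bar is home.
- keeper (a point): top centre (z = 38 mm) of the roofed aluminium keeper block beyond the rotor, open at both ends, 42 mm wide, y 49..70 mm in the base's frame; the bar's nose goes in here.
- rotor (a joint): rotor angle, rad, counterclockwise from above. 0 = slot in line with the bar, lever along the base's -x axis; positive = lever leans towards the guide. Starts at 0.4..1.05 (stops at -0.7, 1.1); turn it back to 0. Stiff (about 1 N at the lever post), stays where left. When more than about 0.15 off, the bar is stopped by the rim.
- rotor_top (a point): centre of the rotor's top, z = 36 mm, on its axis: a white disc, 90 mm diameter, with a straight open slot 20 mm wide right across it and three fixed tubes on either side of the slot (tops at about z = 60 mm), so turning the lever turns the slot; the lever stands square to the slot.
- lever_post (a point): the black upright post at the end of the rotor's lever: 14 mm diameter, 75 mm from the rotor's axis, standing clear from z = 32 to 78 mm; this point is on its axis at z = 55 mm. Push it sideways, above the guide block (37 mm).
- lock_bar: loose steel bar, 14 x 14 mm, 167 mm long ahead of its end plate, rounded nose; slides in rail and guide (1 to 2 N). Origin: middle of the bar's underside (z = 16 mm) at the front face of the plate; +y points to the nose. Its y in the base's frame is -221 to -237 mm at the start and -93 mm when home, the plate against the guide and the nose 4 mm out of the keeper.
- push_plate (a point): middle of the rear face of the bar's end plate, the face to push on, in the direction of the bar's nose. The plate is 38 mm wide and 8 mm thick; this point is at z = 42 mm and the plate stands from z = 24 to 60 mm.
- bar_nose (a point): tip of the bar's rounded nose, mid-height (z = 23 mm), 167 mm ahead of the bar's origin
- orange_cap_1: orange screw cap, 24 mm across, 14 mm high, lying on the bench beside the lock; leave alone; origin at the middle of its underside
- orange_cap_2: second orange screw cap, same size; leave alone; origin at the middle of its underside
- orange_cap_3: third orange screw cap, same size, on the near side of the bar; leave alone; origin at the middle of its underside
- blue_marker: marker pen, 135 mm long, 13 mm thick, lying beside the lock; leave alone; origin at the middle of its underside
- timer: small white bench timer, 66x66x19 mm; leave alone; origin at the middle of its underside
- sample_box: clear-lidded sample box, 88x126x52 mm, left of the lock; leave alone; origin at the middle of its underside

How it is judged:
By the outcome, as a careful person would: the job done as asked, in the order asked, and still so for the second after the job is handed in, with the robot touching nothing.
It also fails if it takes over 48 s, if anything falls off the work surface, if the arm or the gripper's body presses on something with over 40 N, if the wrist force passes 120 N, or if a joint passes its speed limit or range.

### The arm

A 7-joint arm with a two-finger parallel gripper is mounted at the origin on a cart in front of the work surface, level with it; the furniture and walls round the work are solid. World frame = base frame: x ahead of the robot, y to its left, z up, the work surface at z = 0. Lengths are in mm, angles in rad, forces in N, time in s.
With the tool pointing down it reaches from about 425 to 925 mm from the base axis. Payload 6.8 kg.
Tool frame: the origin (TCP) lies on the centre line of the jaws, within the pads' length; the fingertips stand 25 mm ahead of it and the grasp point (between the pads) lies 6 mm ahead of it (ctrl.tip_reach is the distance from the TCP to the fingertips, in mm); x points along the fingers, z is the direction in which the jaws open and shut, and the axes are right-handed (so a half turn about x gives the same grasp; the last joint's range is limited). The gripper opens to 88 mm and grips with 3 to 60 N. Pads are 20 mm wide; open, the fingers measure 115 mm over their backs; the gripper's body (75 mm by 178 mm) begins 61 mm behind the grasp point.
Start: joints at [1.043, 0.477, 0.022, 1.555, -0.011, 1.109, -0.083], TCP at [275.125, -616.403, 247.664] pointing down, gripper open.
Joint ranges: [-2.96, 2.96], [-0.34, 2.1], [-1.41, 1.46], [0.24, 2.44], [-1.37, 4.51], [0.17, 1.92], [-2.96, 2.96]. Speed limits (rad/s): [2.39, 2.39, 3.14, 3.14, 3.14, 3.14, 3.14].

### API

Orientations are given as [roll, pitch, yaw] about the fixed x, y, z axes, in that order (R = Rz(yaw) Ry(pitch) Rx(roll)).
In Python, from cell import monitor, viewer, ticket, ctrl gives the robot as it stands.
- The arm moves only by the tool send_rows, never from a script. Its argument "plan" is a list that holds one entry, the list of rows, each a list of 6 numbers: the shift along the tool's x, y, z in cm, then the turn, a rotation vector about the tool's x, y, z in rad. A call has exactly 10 rows; each row is the pose to reach, as a shift and turn from the pose measured when the call began, along the tool's axes at that moment; what a row does not reach only later rows make up. A row lasts 1/8 s, in which the tool goes at most 62.5 mm and 10.7 degrees, less where a joint would pass 70% of its speed; a pose out of reach is approached as far as the arm can. A call with a gripper value outside its range is refused whole. "claw" is the closure, from -1 (fully open) to 1 (shut), set as the call begins (left out, the last holds). The fingers move at their own pace and stop on an object; the grip force is fixed at half the most. Time passes only in rows, so rows that repeat a pose let the fingers close, or fill a call up. It gives the time, the measured TCP pose, the force and the opening at its end, in the units of the state.
- monitor.observe(): the state, without advancing time (a new reading comes with each control period).
- viewer.get_image(name): name is "scene" or "top"; returns (picture, depth): 384x512x3 uint8, red, green, blue; 384x512 float32, mm along the optical axis (not along the pixel's ray), 0 where there is no reading.
- viewer.get_calibration(name): a dict with "vertical_fov" (degrees; the focal length in pixels is half the picture's height over the tangent of half this angle, whatever the lens; pixels are square), "cx", "cy" (the principal point, pixels), "k1" (the pictures are not rectified: a ray, as slopes to the right and down, at radius r is drawn at 1 + k1 r^2 times it, then the intrinsics apply), "eye" and "attitude" of the camera in the world. Camera axes: x right, y down, z forward; pixel columns grow to the right and rows downward; lengths in mm; the calibration is good to about 2 mm. A picture is of the moment at which its call begins. get_calibration takes no time and is no camera call.
- ticket.job_done(): hands the job in, once; it reports no verdict.
Trained networks look in the newest picture that a camera, given by its name, has taken for a name from the list of things; names that differ only in an ending like _2 or _b are one class to them, and where a whole thing is asked for, a point or a joint stands for the part that bears it (a point fixed in the world has none). Each returns a list of dicts, best first, with "p" (0 to 1); they miss things now and then, are a little off and sometimes report something else, mostly with a low value. They report only what shows in the picture. A call takes as long as a camera call.
- viewer.cut_out(camera, name): "mask" (384x512 bool, what is visible of it) and "at" ([column, row] in pixels, amid what is visible of it).
- viewer.tip_of(camera, name): "at" ([column, row] in pixels: a listed point, or the origin of a listed thing).
The state is a dict: "clock": time; "qpos": joint angles; "qd": joint speeds; "tau": joint torques, N m; "position": TCP position; "eef_rot": TCP orientation; "force": force on the tool from outside, world axes, zero at the start; "wrist_torque": the same for the moment, N m; "opening": opening from 0.0 (shut) to 1.0 (fully open).
Only numpy, scipy, OpenCV 4.12 (cv2) and the standard library are available. Lean on these libraries where they do the work, as an engineer would, in place of code of your own. Each camera call takes 0.05 s, during which the arm holds its last target.

## Working session

There is one attempt and no reset: what is moved stays moved. The work goes in short steps, Python scripts to look and compute and a tool call to move; the robot and the scene stay as the last step left them, time stands still between calls to the robot, and variables do not carry over. Pictures are saved under pics/ and viewed, and the job is handed in when it is done.

Besides the shell and the picture viewer there is one more tool, called after "Call:" as name([rows], argument=value, ...), one row to a line, values as JSON. send_rows: Moves the arm, as the interface text tells. Its arguments: {"type":"object","properties":{"plan":{"type":"array"},"claw":{"type":"number"}},"required":["plan"]}

```bash
ls; mkdir -p pics
python3 - <<'E'
from cell import monitor, viewer, ticket, ctrl
import cv2
s=monitor.observe();print(s['clock'],s['position'],s['eef_rot'],s['force'],s['opening'],ctrl.tip_reach)
for n in('scene','top'):
    im,d=viewer.get_image(n);cv2.imwrite(f'pics/{n}0.png',im[:,:,::-1]);print(n,viewer.get_calibration(n))
    for t in('rotor_top','lever_post','push_plate','bar_nose','guide','keeper','lock_base','lock_bar'):
        print(t,[(r['at'],round(r['p'],2)) for r in viewer.tip_of(n,t)[:2]])
print(monitor.observe()['clock'])
E
```

```text
pics
0.0 [ 274.85291246 -615.89905626  246.68983739] [-3.0434468   1.56897892  2.08872273] [-0.2289328  -0.35507584  0.13109413] 0.9988068510068351 25.0
scene {'vertical_fov': 51.608920702608934, 'cx': 259.30534455994143, 'cy': 189.4726625368205, 'k1': -0.1304175013032702, 'eye': array([116.64140504, 422.58380485, 823.83807961]), 'attitude': array([-2.48716393,  0.00462718, -2.15183678])}
rotor_top [([281.2, 212.7], 0.68)]
lever_post [([309.8, 209.1], 0.91)]
push_plate [([344.7, 165.4], 0.6)]
bar_nose [([303.3, 204.7], 0.76), ([340.6, 170.7], 0.34)]
guide [([306.6, 194.5], 0.86)]
keeper [([262.6, 224.3], 0.95)]
lock_base [([280.2, 224.0], 0.58)]
lock_bar [([344.9, 170.4], 0.78)]
top {'vertical_fov': 44.5941086252097, 'cx': 253.567523485122, 'cy': 191.54263205391115, 'k1': -0.024173212155920182, 'eye': array([399.13494554,  99.77660933, 998.65046467]), 'attitude': array([-2.93998176e+00,  1.03178248e-03, -1.49278940e+00])}
rotor_top [([260.9, 222.8], 0.86)]
lever_post [([290.2, 245.3], 0.59), ([261.3, 219.9], 0.57)]
push_plate [([380.9, 216.1], 0.86), ([366.8, 174.4], 0.18)]
bar_nose []
guide [([259.8, 221.3], 0.52), ([370.1, 216.8], 0.32)]
keeper [([236.1, 220.5], 0.83), ([309.0, 216.2], 0.6)]
lock_base [([261.7, 219.4], 0.81)]
lock_bar [([372.7, 218.6], 0.91)]
0.9
```

View pics/scene0.png

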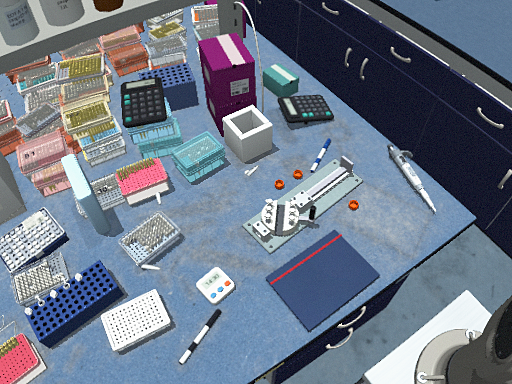

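View pics/top0.png

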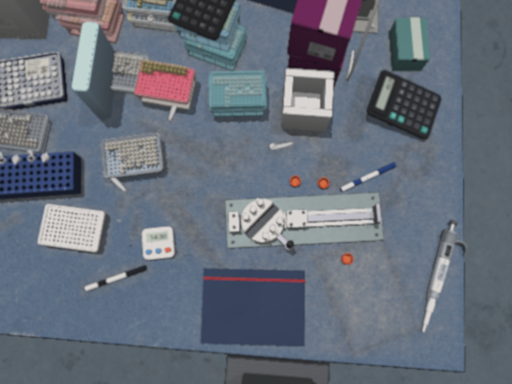

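```bash
cat > h.py <<'E'
import numpy as np, cv2
from cell import monitor, viewer, ticket, ctrl
from scipy.spatial.transform import Rotation as R
def setup(n):
    c=viewer.get_calibration(n); f=192/np.tan(np.radians(c['vertical_fov'])/2)
    return f,c['cx'],c['cy'],c['k1'],np.array(c['eye']),R.from_euler('xyz',c['attitude']).as_matrix()
def ray(n,u,v):
    f,cx,cy,k,e,M=setup(n); x=np.array([(u-cx)/f,(v-cy)/f]); s=x.copy()
    for _ in range(20): s=x/(1+k*(s@s))
    return e,M@np.array([s[0],s[1],1])
def atz(n,uv,z):
    e,d=ray(n,*uv); return e+d*(z-e[2])/d[2]
def atdepth(n,uv,dep):
    e,d=ray(n,*uv); return e+d*dep
def proj(n,p):
    f,cx,cy,k,e,M=setup(n); q=M.T@(np.array(p)-e); s=q[:2]/q[2]; s=s*(1+k*(s@s)); return s*f+[cx,cy]
E
python3 - <<'E'
from h import *
np.set_printoptions(precision=1,suppress=True)
T={'top':{'rotor_top':(260.9,222.8,36),'lever':(290.2,245.3,55),'plate':(380.9,216.1,42),'keeper':(236.1,220.5,38),'guide?':(309,216.2,37),'bar':(372.7,218.6,16)},
'scene':{'rotor_top':(281.2,212.7,36),'lever':(309.8,209.1,55),'plate':(344.7,165.4,42),'nose':(303.3,204.7,23),'guide':(306.6,194.5,37),'keeper':(262.6,224.3,38),'bar':(344.9,170.4,16)}}
for n in T:
    for k,(u,v,z) in T[n].items(): print(n,k,atz(n,(u,v),z))
for n in ('top','scene'):
    im,_=viewer.get_image(n)
    c=im[130:300,200:420] if n=='top' else im[130:260,220:400]
    cv2.imwrite(f'pics/{n}0z.png',cv2.resize(c,None,fx=3.5,fy=3.5,interpolation=cv2.INTER_CUBIC)[:,:,::-1])
E
```

```text
top rotor_top [530.5  95.8  36. ]
top lever [487.1  33.7  55. ]
top plate [ 562.8 -150.4   42. ]
top keeper [531.1 147.3  38. ]
top guide? [551.9  -2.6  37. ]
top bar [ 560.5 -139.9   16. ]
scene rotor_top [536.4  88.6  36. ]
scene lever [497.3  34.6  55. ]
scene plate [ 563.1 -133.6   42. ]
scene nose [532.6  23.8  23. ]
scene guide [545.5   5.2  37. ]
scene keeper [532.5 144.6  38. ]
scene bar [ 564.1 -140.9   16. ]
```

View zooms.

View pics/top0z.png

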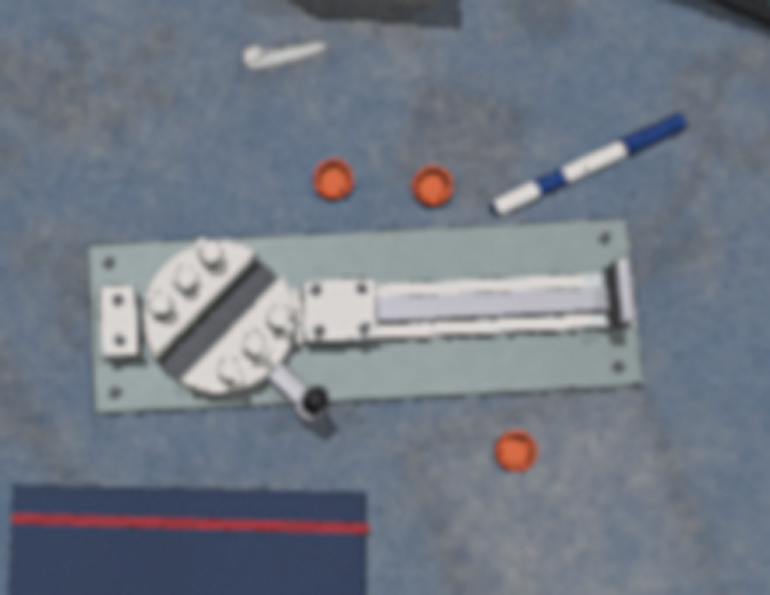

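View pics/scene0z.png

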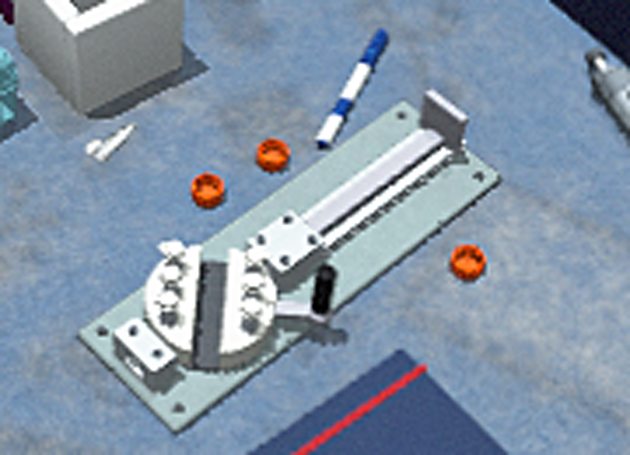

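Run:
```python
from h import *
np.set_printoptions(precision=2,suppress=True)
B=np.array([(52,78),(52,-255),(-52,-255),(-52,78)],float)
C={'top':[(90,245),(626,220),(643,384),(97,411)],'scene':[(80,333),(405,100),(500,180),(178,432)]}
off={'top':(200,130),'scene':(220,130)}
for n in C:
    P=np.array([atz(n,np.array(c)/3.5+off[n],10)[:2] for c in C[n]])
    # rigid fit
    b=B-B.mean(0);p=P-P.mean(0);th=np.arctan2((b[:,0]*p[:,1]-b[:,1]*p[:,0]).sum(),(b*p).sum())
    Rm=np.array([[np.cos(th),-np.sin(th)],[np.sin(th),np.cos(th)]])
    o=P.mean(0)-Rm@B.mean(0); print(n,'yaw',th,'o',o,'res',(P-(B@Rm.T+o)).round(1).tolist())
    z=lambda c,h:(Rm.T@(atz(n,np.array(c)/3.5+off[n],h)[:2]-o))
    if n=='top':
        print('post top',z((316,398),78),'bar plate top rear edge mid',z((631,290),60),'slot ends',z((268,268),36),z((172,362),36), 'caps',z((515,452),14),z((332,180),14),z((432,187),14),'guide rear',z((374,312),37))
    else:
        print('post top',z((327,272),78),'plate top rear',z((450,108),60),'plate top fl',z((424,92),60),'slot',z((210,262),36),z((208,362),36))
```

```text
top yaw 0.12614547584638225 o [536.57  92.07] res [[-1.0, -1.3], [-1.6, 1.2], [1.2, 1.5], [1.4, -1.5]]
post top [-55.27 -50.13] bar plate top rear edge mid [  -0.26 -238.2 ] slot ends [ 26.93 -29.91] [-26.38  29.81] caps [ -87.62 -171.91] [ 83.62 -73.73] [  76.24 -134.96] guide rear [ -2.64 -91.01]
scene yaw 0.1259873185826846 o [530.94  94.49] res [[-1.1, -2.5], [-0.5, 0.0], [0.5, 5.0], [1.0, -2.5]]
post top [-53.42 -51.3 ] plate top rear [  -1.5  -235.72] plate top fl [  21.84 -232.85] slot [ 23.54 -19.82] [-35.4   35.56]
```

```bash
cat >> h.py <<'E'
O=np.array([534.5,92.5]);TH=0.126
RB=np.array([[np.cos(TH),-np.sin(TH)],[np.sin(TH),np.cos(TH)]])
def b2w(x,y): return RB@np.array([x,y])+O
def w2b(p): return RB.T@(np.array(p)[:2]-O)
# desired: x down, z along base +x*s , y = z cross x
def Rd(s=1):
    x=np.array([0,0,-1.]);z=s*np.array([np.cos(TH),np.sin(TH),0]);y=np.cross(z,x);return np.stack([x,y,z],1)
def rel(target,Rt):
    s=monitor.observe();Rc=R.from_euler('xyz',s['eef_rot']).as_matrix();p=np.array(s['position'])
    return Rc.T@(np.array(target)-p)/10, R.from_matrix(Rc.T@Rt).as_rotvec(), Rc
E
python3 - <<'E'
from h import *
np.set_printoptions(precision=3,suppress=True)
s=monitor.observe();print(s['position'],s['qpos'],s['clock'],w2b(s['position']))
t=[*b2w(-58,-85),150]
for sg in(1,-1):
    r=rel(t,Rd(sg));print(t,sg,r[0],r[1]);
print(r[2])
E
```

```text
[ 275.145 -616.405  247.654] [ 1.043  0.477  0.022  1.555 -0.011  1.109 -0.083] 1.0 [-346.385 -670.693]
[np.float64(487.641479034487), np.float64(0.8851594285915922), 150] 1 [  9.765  44.566 -47.707] [-1.277  0.     0.   ]
[np.float64(487.641479034487), np.float64(0.8851594285915922), 150] -1 [  9.765  44.566 -47.707] [ 1.865  0.    -0.   ]
[[ 0.     0.913  0.408]
 [-0.     0.408 -0.913]
 [-1.     0.     0.   ]]
```

Call:
send_rows([
  [[0.4,2.7,-2.9,-0.13,0,0],[0.8,5.4,-5.8,-0.26,0,0],[1.2,8.1,-8.7,-0.39,0,0],[1.6,10.8,-11.6,-0.52,0,0],[2.0,13.5,-14.5,-0.65,0,0],[2.4,16.2,-17.4,-0.78,0,0],[2.8,18.9,-20.3,-0.91,0,0],[3.2,21.6,-23.2,-1.04,0,0],[3.6,24.3,-26.1,-1.17,0,0],[4.0,27.0,-29.0,-1.277,0,0]],
], claw=1)

```text
clock: 2.25
position: [403.9, -240.5, 207.8]
eef_rot: [-0.819, 1.57, -0.69]
force: [0.2, 0.3, 0.1]
opening: 0.004
```

```bash
cat > st.py <<'E'
from h import *
import sys
np.set_printoptions(precision=3,suppress=True)
s=monitor.observe();print(s['clock'],np.array(s['position']),s['opening'],'F',np.array(s['force']),'base',w2b(s['position']))
if len(sys.argv)>3:
    t=[*b2w(float(sys.argv[1]),float(sys.argv[2])),float(sys.argv[3])]
    print(rel(t,Rd(1))[:2])
E
python3 st.py -58 -85 130
```

```text
2.25 [ 403.877 -240.461  207.819] 0.004401118934720457 F [0.174 0.342 0.12 ] base [-171.429 -313.906]
(array([ 7.775, 22.855, 11.419]), array([0.003, 0.001, 0.001]))
```

Call:
send_rows([
  [[0.5,2.9,1.4,0,0,0],[1.0,5.8,2.8,0,0,0],[1.5,8.7,4.2,0,0,0],[2.5,11.6,5.6,0,0,0],[3.5,14.5,7.0,0,0,0],[4.5,17.4,8.5,0,0,0],[5.5,20.0,9.8,0,0,0],[6.5,22.0,11.0,0,0,0],[7.8,22.9,11.4,0,0,0],[7.8,22.9,11.4,0,0,0]],
])

```text
clock: 3.5
position: [486.7, 1.4, 128.8]
eef_rot: [-2.908, 1.569, -2.777]
force: [-0.2, -0.4, 0.8]
opening: 0.005
```

```bash
cat > pic.py <<'E'
from h import *
import sys
k=sys.argv[1]
for n,(a,b,c,d) in {'top':(130,300,200,420),'scene':(100,270,220,400)}.items():
    im,_=viewer.get_image(n)
    cv2.imwrite(f'pics/{n}{k}.png',cv2.resize(im[a:b,c:d],None,fx=3.5,fy=3.5,interpolation=cv2.INTER_CUBIC)[:,:,::-1])
E
python3 pic.py 1; python3 st.py -58 -85 73
```

```text
3.6 [487.035   0.336 129.669] 0.008810610939490765 F [-0.301 -1.1    0.274] base [-58.67  -85.469]
(array([5.667, 0.053, 0.068]), array([ 0.003, -0.   ,  0.001]))
```

View pics/scene1.png

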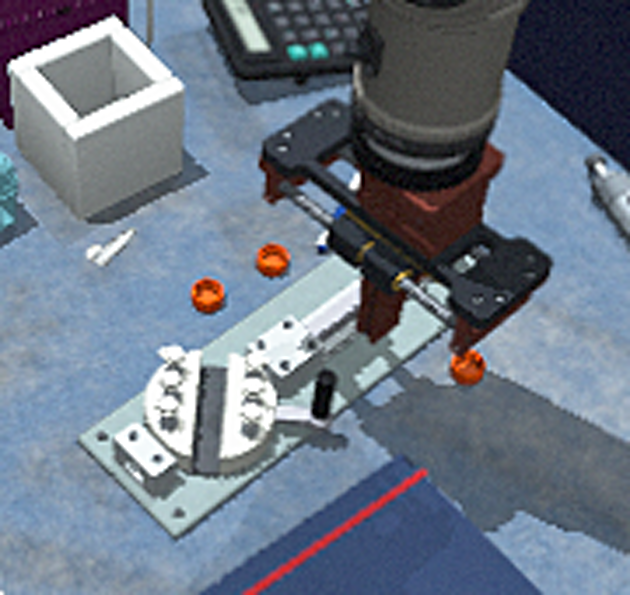

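View pics/top1.png

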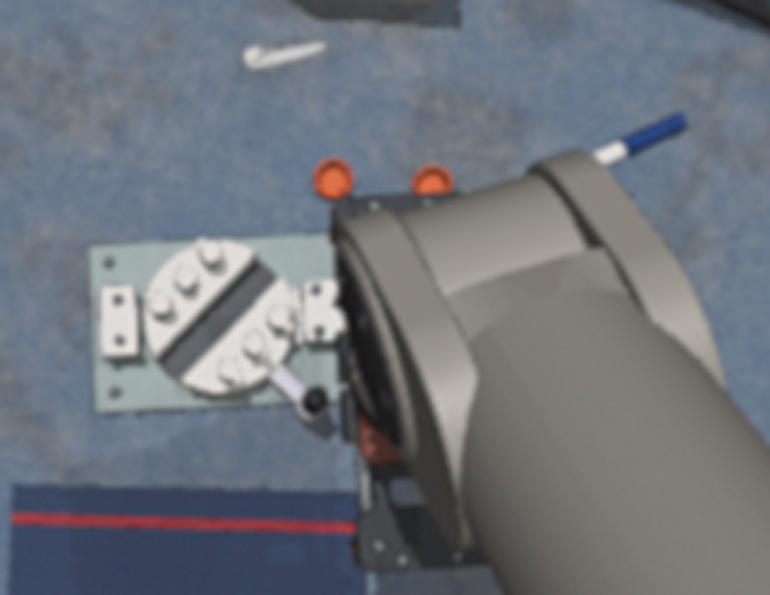

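Call:
send_rows([
  [[1.4,0,0,0,0,0],[2.8,0,0,0,0,0],[4.2,0,0,0,0,0],[5.2,0,0,0,0,0],[5.7,0,0,0,0,0],[5.7,0.5,0,0,0,0],[5.7,1.0,0,0,0,0],[5.7,1.5,-0.1,0,0,0],[5.7,2.0,-0.2,0,0,0],[5.7,2.5,-0.3,0,0,0]],
])

```text
clock: 4.85
position: [479.4, 23.2, 72.4]
eef_rot: [-2.364, 1.566, -2.236]
force: [-3.3, -5.5, 2.1]
opening: 0.004
```

```bash
python3 pic.py 2; python3 st.py -68 -30 73
```

```text
4.95 [479.384  23.995  72.347] 0.006375049501342575 F [-1.632 -2.882 -1.229] base [-63.288 -61.035]
(array([-0.072,  3.105, -0.464]), array([ 0.002, -0.003,  0.002]))
```

View pics/scene2.png

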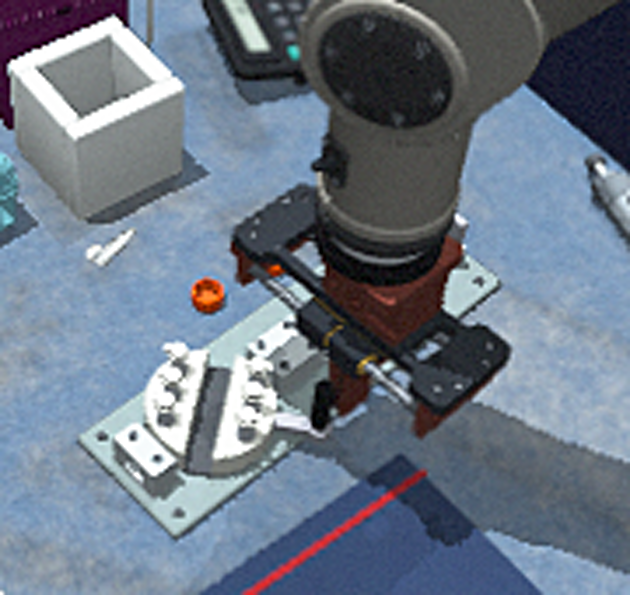

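Call:
send_rows([
  [[0,0.4,-0.1,0,0,0],[0,0.8,-0.2,0,0,0],[0,1.2,-0.3,0,0,0],[0,1.6,-0.4,0,0,0],[0,2.0,-0.5,0,0,0],[0,2.4,-0.6,0,0,0],[0,2.8,-0.6,0,0,0],[0,3.1,-0.7,0,0,0],[0,3.1,-0.7,0,0,0],[0,3.1,-0.7,0,0,0]],
])

```text
clock: 6.2
position: [469.2, 54.4, 72.6]
eef_rot: [-2.249, 1.569, -2.12]
force: [0.2, -0.9, 0.6]
opening: 0.007
```

```bash
python3 pic.py 3; python3 st.py -71 -18 73
```

```text
6.3 [468.915  54.077  72.448] 0.0018634526205922096 F [-0.171 -0.269 -1.158] base [-69.894 -29.876]
(array([-0.057,  1.188, -0.108]), array([ 0.002, -0.002,  0.002]))
```

View pics/scene3.png

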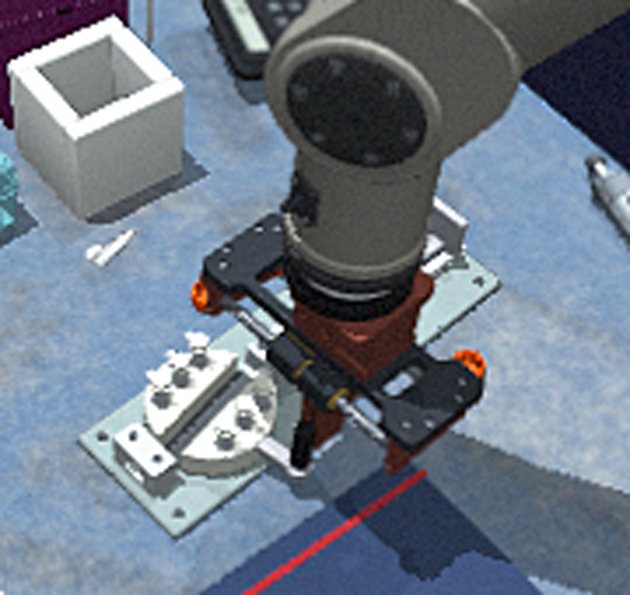

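View pics/top3.png

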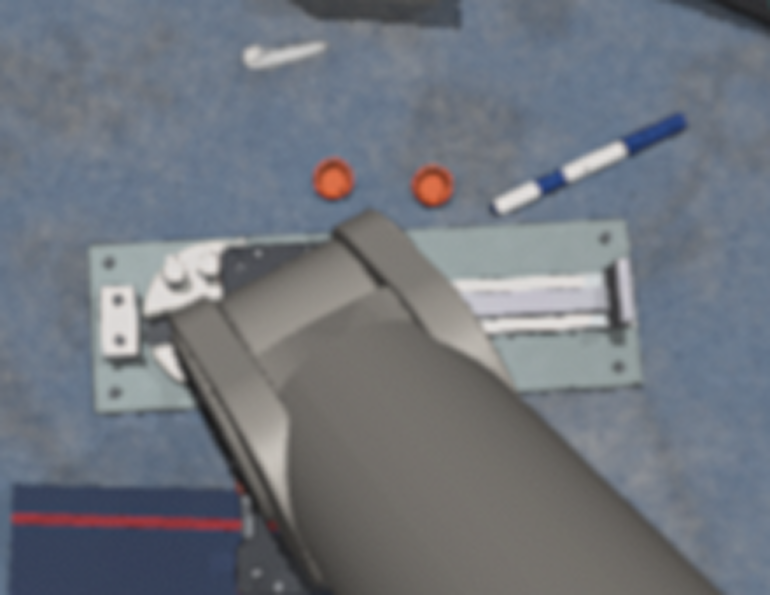

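Run:
```python
from h import *
z=lambda c,h:w2b(atz('scene',np.array(c)/3.5+(220,100),h))
print(z((302,426),78),'slot right edge',z((172,452),36),z((258,376),36))
```

```text
[-73.17564622  -9.67858595] slot right edge [-14.46178416  48.29505755] [ -7.04260673 -37.41637306]
```

Call:
send_rows([
  [[0,0.2,0,0,0,0],[0,0.4,-0.1,0,0,0],[0,0.6,-0.1,0,0,0],[0,0.75,-0.1,0,0,0],[0,0.75,-0.1,0,0,0],[0,0.75,-0.1,0,0,0],[0,-1.0,-0.1,0,0,0],[-1.0,-4.0,-0.1,0,0,0],[-3.0,-9.0,0,0,0,0],[-6.0,-14.0,0,0,0,0]],
])

```text
clock: 7.55
position: [486.9, -85.5, 133.0]
eef_rot: [-2.758, 1.568, -2.628]
force: [0.1, 0.5, -0.5]
opening: 0.002
```

```bash
python3 pic.py 4; python3 st.py -71 -18 73
```

```text
7.65 [489.197 -90.834 135.274] 0.004472984351255459 F [-0.45  -0.056 -0.639] base [ -67.983 -176.187]
(array([ 6.139, 15.85 , -0.426]), array([-0.007,  0.003,  0.006]))
```

View pics/scene4.png

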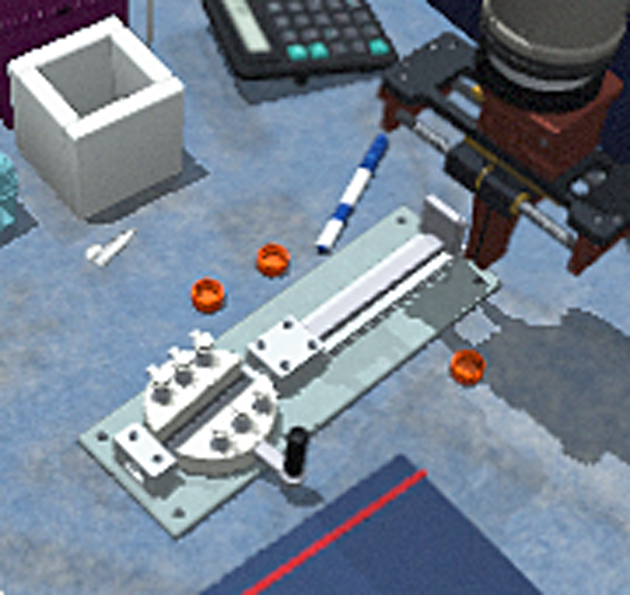

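View pics/top4.png

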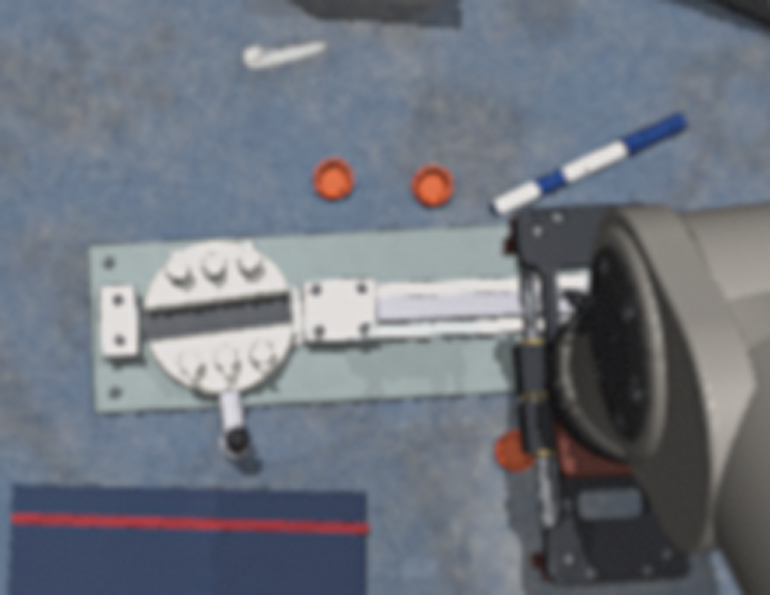

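```bash
cat > ang.py <<'E'
from h import *
np.set_printoptions(precision=2,suppress=True)
im,_=viewer.get_image('top')
g=cv2.cvtColor(im,cv2.COLOR_RGB2GRAY).astype(float)
# slot edges: for samples along base y, cross-profile along base x at z=36
ys=np.r_[np.arange(-38,-14,2),np.arange(-14,39,2)];c=[];w=[]
xs=np.arange(-20,20.1,0.5)
for y in ys:
    P=np.array([proj('top',[*b2w(x,y),36]) for x in xs]).astype(np.float32)
    v=cv2.remap(g.astype(np.float32),P[None,:,0],P[None,:,1],cv2.INTER_LINEAR)[0]
    m=v<150
    if m.sum()>10: c.append((y,xs[m].mean()));w.append(m.sum()*.5)
c=np.array(c);k=np.polyfit(c[:,0],c[:,1],1);print('slope',k,'theta~',-np.arctan(k[0]),'width',np.array(w), c[:,1])
for n in('top','scene'):
    if n=='scene': viewer.get_image(n)
    for q in('lever_post','rotor_top','guide'):
        z={'lever_post':55,'rotor_top':36,'guide':37}[q]
        print(n,q,[(round(r['p'],2),r['at'],w2b(atz(n,r['at'],z))) for r in viewer.tip_of(n,q)[:2]])
z=lambda n,c,h,o:w2b(atz(n,np.array(c)/3.5+o,h))
print('posttop',z('top',(236,437),78,(200,130)),z('scene',(297,434),78,(220,100)))
E
python3 ang.py
```

```text
Traceback (most recent call last):
  File "ang.py", line 9, in <module>
    P=np.array([proj('top',[*b2w(x,y),36]) for x in xs]).astype(np.float32)
                ~~~~^^^^^^^^^^^^^^^^^^^^^^
  File "h.py", line 16, in proj
    f,cx,cy,k,e,M=setup(n); q=M.T@(np.array(p)-e); s=q[:2]/q[2]; s=s*(1+k*(s@s)); return s*f+[cx,cy]
                  ~~~~~^^^
  File "h.py", line 5, in setup
    c=viewer.get_calibration(n); f=192/np.tan(np.radians(c['vertical_fov'])/2)
ValueError: time passes only in moves, steps and waits
```

```bash
sed -i 's/^def setup/import functools\n@functools.lru_cache\ndef setup/' h.py; python3 ang.py; python3 st.py
```

```text
slope [-0.08  2.85] theta~ 0.08026745387988936 width [19.  19.  18.5 19.  19.  19.5 19.5 19.5 19.5 19.5 19.  19.  19.  19.
 18.5 18.5 19.  19.  19.  19.  19.  19.5 19.  19.  18.5 19.  19.  19.
 19.  19.  19.  19.  19.  19.  19.  19.  19.  19.5 19. ] [ 5.75  5.75  5.5   5.25  5.25  5.    5.    5.    5.    4.5   4.25  4.25
  4.25  3.75  3.5   3.5   3.25  3.25  2.75  2.75  2.75  2.5   2.25  2.25
  2.    1.75  1.75  1.75  1.25  1.25  1.25  0.75  0.75  0.75  0.25  0.25
  0.25  0.   -0.25]
top lever_post [(0.91, [265.9, 255.0], array([-71.42,  -2.5 ])), (0.73, [296.8, 181.5], array([ 76.17, -74.3 ]))]
top rotor_top [(0.3, [307.3, 217.5], array([  2.9 , -92.97]))]
top guide [(0.75, [306.7, 220.7], array([ -3.86, -91.14]))]
scene lever_post [(0.91, [301.7, 226.7], array([-66.73,  -4.26]))]
scene rotor_top [(0.97, [279.5, 214.1], array([1.03, 1.71]))]
scene guide [(0.61, [307.6, 192.1], array([  3.63, -95.12])), (0.4, [282.5, 213.5], array([-2.84, -4.4 ]))]
posttop [-72.8   -4.84] [-75.41  -3.02]
8.1 [486.725 -83.49  132.335] 0.0014345790021310515 F [ 0.092 -0.234  0.103] base [ -69.513 -168.591]
```

```bash
cat > yaw.py <<'E'
from h import *
im,_=viewer.get_image('top')
g=cv2.GaussianBlur(im,(0,0),1).astype(np.float32)
def edge(xc,ys,z):
    xs=np.arange(xc-9,xc+9.1,.5);c=[]
    for y in ys:
        P=np.array([proj('top',[*b2w(x,y),z]) for x in xs]).astype(np.float32)
        v=cv2.remap(g,P[None,:,0],P[None,:,1],cv2.INTER_LINEAR)[0].astype(float)[:,0]
        d=np.abs(np.diff(v));c.append(xs[:-1][d.argmax()]+.25)
    c=np.array(c)
    k=np.polyfit(ys,c,1);r=c-np.polyval(k,ys);m=abs(r)<1.2
    k=np.polyfit(ys[m],c[m],1);print(xc,m.sum(),len(m),'dyaw',-np.arctan(k[0]),'at0',k[1])
edge(52,np.arange(-150,75,4.),10);edge(-52,np.r_[np.arange(-150,-30,4.),np.arange(25,75,4)],10)
E
python3 yaw.py; sed -n 1,1p /dev/null; python3 - <<'E'
E
```

```text
52 46 57 dyaw 0.0032550027843823576 at0 53.07620730207073
-52 35 43 dyaw 0.005976203976784166 at0 -47.84926866236721
```

Call:
send_rows([
  [[1.5,4.5,-0.2,0,0,0],[3.5,9.0,-0.2,0,0,0],[5.0,12.0,-0.2,0,0,0],[5.9,13.0,-0.2,0,0,0],[5.9,13.5,-0.2,0,0,0],[5.9,14.0,-0.2,0,0,0],[5.9,14.5,-0.2,0,0,0],[5.9,14.9,-0.2,0,0,0],[5.9,15.15,-0.2,0,0,0],[5.9,15.15,-0.2,0,0,0]],
])

```text
clock: 9.4
position: [465.0, 66.1, 73.2]
eef_rot: [-2.543, 1.568, -2.413]
force: [0.4, 0.2, 1.0]
opening: 0.004
```

```bash
python3 pic.py 5;python3 st.py
```

```text
9.5 [465.043  66.065  73.175] 0.006368952015567817 F [-0.006 -0.867 -0.557] base [-72.228 -17.497]
```

Back off to clear, going behind the bar plate, and re-measure.

Call:
send_rows([
  [[0,-1.0,0,0,0,0],[-1.0,-4.0,0,0,0,0],[-3.0,-8.0,0,0,0,0],[-5.0,-12.0,0,0,0,0],[-6.0,-16.0,1.0,0,0,0],[-6.0,-19.5,3.0,0,0,0],[-6.0,-22.5,5.0,0,0,0],[-6.0,-24.5,6.5,0,0,0],[-6.0,-25.5,7.2,0,0,0],[-6.0,-25.5,7.2,0,0,0]],
])

```text
clock: 10.75
position: [569.4, -177.8, 133.1]
eef_rot: [-2.703, 1.568, -2.574]
force: [0.4, 1.2, 0.5]
opening: 0.006
```

```bash
python3 ang.py; python3 pic.py 6;python3 st.py 1 -270 68
```

```text
slope [-0.02  2.77] theta~ 0.017634811385499743 width [19.5 19.  19.  19.  19.5 19.  19.  19.  19.5 20.  20.  19.5 19.5 19.5
 19.5 19.5 19.5 19.  19.  19.  19.  19.  19.5 19.5 19.5 19.5 19.5 20.
 19.5 19.5 19.  19.  19.  19.  19.  19.  19.  19.  19.5] [3.5  3.25 3.25 3.25 3.5  3.25 3.25 3.25 3.   3.25 3.25 3.   3.   3.
 3.   3.   3.   2.75 2.75 2.75 2.75 2.75 2.5  2.5  2.5  2.5  2.5  2.75
 2.5  2.5  2.25 2.25 2.25 2.25 2.25 2.25 2.25 2.25 2.  ]
top lever_post [(0.71, [265.1, 253.6], array([-68.56,  -1.04]))]
top rotor_top [(0.86, [258.9, 222.0], array([-1.65,  7.84]))]
top guide [(0.84, [306.1, 219.2], array([ -0.67, -90.12])), (0.32, [323.4, 187.7], array([  64.15, -131.13]))]
scene lever_post [(0.56, [303.9, 230.7], array([-77.68,  -0.6 ]))]
scene rotor_top [(0.79, [281.3, 214.3], array([-2.2 , -1.16])), (0.7, [301.0, 201.7], array([ -6.3 , -62.69]))]
scene guide [(0.7, [309.8, 191.8], array([  0.71, -99.95]))]
posttop [-72.8   -4.84] [-75.41  -3.02]
11.25 [ 569.564 -177.083  133.516] 0.004827785155318556 F [ 0.399 -0.667 -0.391] base [   0.908 -271.853]
(array([6.551, 0.196, 0.026]), array([ 0.004, -0.002,  0.002]))
```

View pics/top6.png

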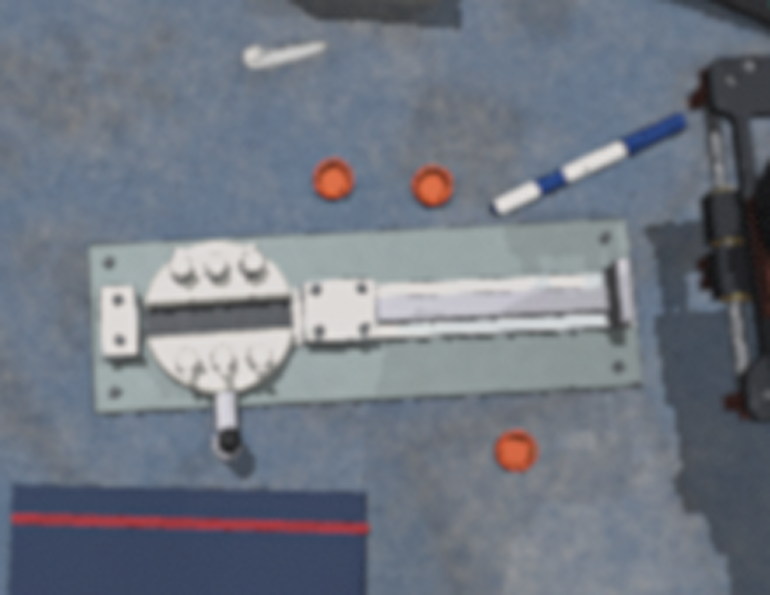

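View pics/scene6.png

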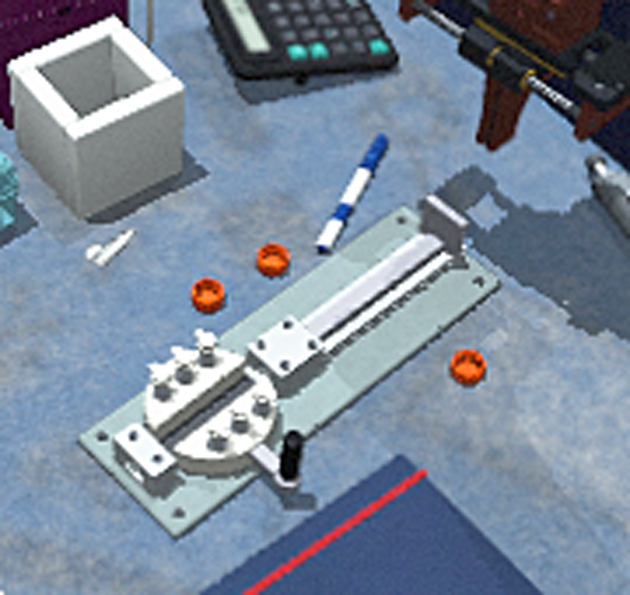

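Call:
send_rows([
  [[1.5,0,0,0,0,0],[3.0,0,0,0,0,0],[4.5,0,0,0,0,0],[6.0,0,0,0,0,0],[7.2,0,0,0,0,0],[7.5,0,0,0,0,0],[7.5,0.5,0,0,0,0],[7.5,1.0,0,0,0,0],[7.5,1.4,0,0,0,0],[7.5,1.4,0,0,0,0]],
])

```text
clock: 12.5
position: [567.7, -162.8, 58.8]
eef_rot: [-2.427, 1.568, -2.296]
force: [-0.6, -0.4, -0.5]
opening: 0.005
```

```bash
python3 pic.py 7;python3 st.py 1 -130 58
```

```text
12.6 [ 567.649 -163.421   58.661] 0.004882659859444493 F [ 0.313  0.557 -0.689] base [   0.725 -258.057]
(array([ 0.041, 12.806,  0.084]), array([ 0.004, -0.002,  0.002]))
```

View pics/scene7.png

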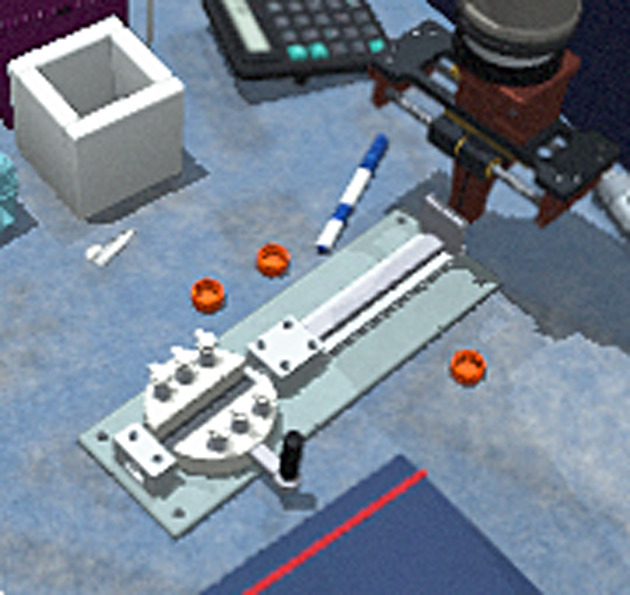

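Call:
send_rows([
  [[0,0.6,0,0,0,0],[0,1.2,0,0,0,0],[0,1.8,0,0,0,0],[0,2.4,0,0,0,0],[0,3.0,0,0,0,0],[0,3.6,0,0,0,0],[0,4.2,0,0,0,0],[0,4.8,0,0,0,0],[0,5.4,0,0,0,0],[0,6.0,0,0,0,0]],
])

```text
clock: 13.85
position: [559.9, -103.7, 58.7]
eef_rot: [-2.31, 1.568, -2.18]
force: [-0.1, -2.3, 2.0]
opening: 0.006
```

```bash
python3 pic.py 8;python3 st.py 1 -111 58
```

```text
13.95 [ 559.766 -102.713   58.579] -0.0001346818155866621 F [-0.135 -0.444  0.021] base [   0.534 -196.841]
(array([0.047, 8.584, 0.095]), array([ 0.006, -0.002,  0.001]))
```

View pics/scene8.png

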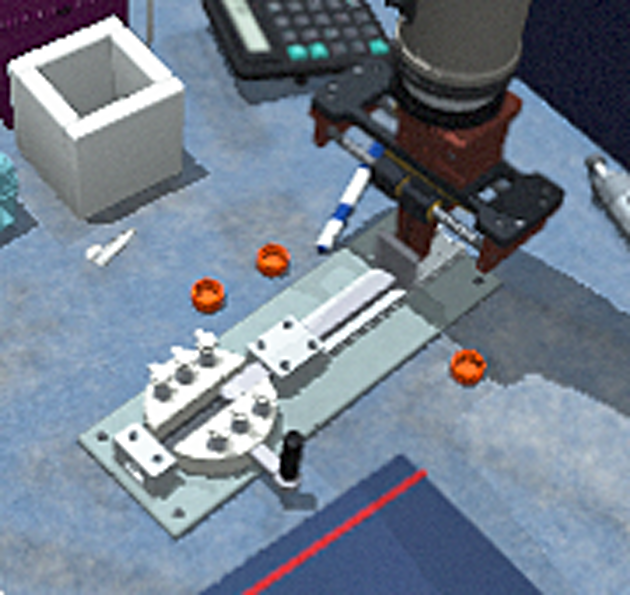

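View pics/top8.png

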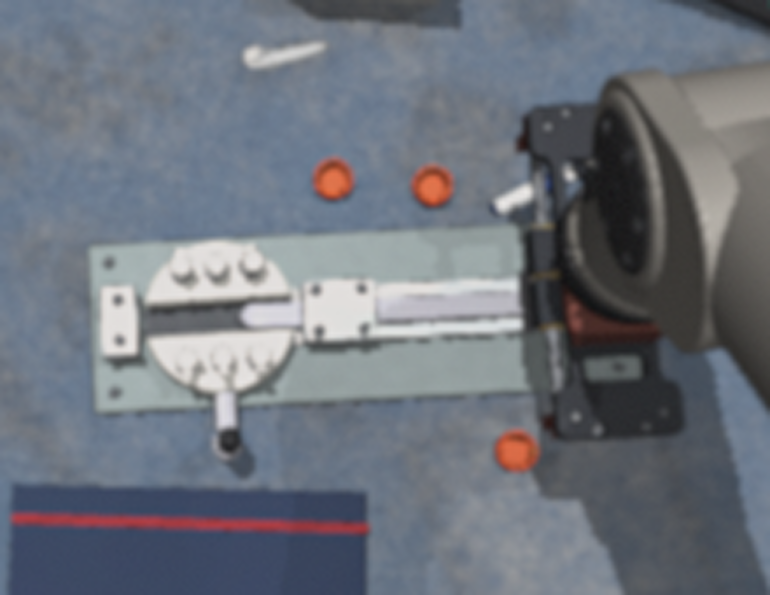

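The scene and top views show the bar's nose inside the slot (top zoom, 245,315), well centred. I'll keep pushing.

Call:
send_rows([
  [[0,0.7,0,0,0,0],[0,1.4,0,0,0,0],[0,2.1,0,0,0,0],[0,2.8,0,0,0,0],[0,3.5,0,0,0,0],[0,4.2,0,0,0,0],[0,4.9,0,0,0,0],[0,5.6,0,0,0,0],[0,6.3,0,0,0,0],[0,7.0,0,0,0,0]],
])

```text
clock: 15.2
position: [550.6, -33.0, 58.5]
eef_rot: [-2.575, 1.568, -2.443]
force: [0.2, -1.4, 2.0]
opening: 0.006
```

```bash
python3 pic.py 9;python3 st.py 1 -111 58
```

```text
15.3 [550.464 -31.983  58.52 ] 0.005337340640320517 F [ 0.605  0.437 -0.039] base [   0.194 -125.502]
(array([0.051, 1.45 , 0.091]), array([ 0.007, -0.002,  0.001]))
```

View pics/scene9.png

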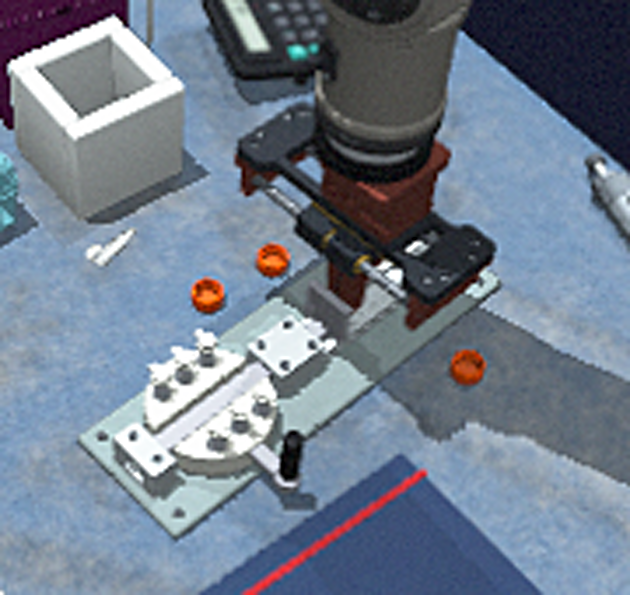

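Call:
send_rows([
  [[0,0.3,0,0,0,0],[0,0.6,0,0,0,0],[0,0.8,0,0,0,0],[0,1.0,0,0,0,0],[0,1.1,0,0,0,0],[0,1.2,0,0,0,0],[0,1.3,0,0,0,0],[0,1.4,0,0,0,0],[0,1.5,0,0,0,0],[0,1.5,0,0,0,0]],
])

```text
clock: 16.55
position: [548.4, -16.9, 58.5]
eef_rot: [-2.984, 1.569, -2.851]
force: [-0.5, -0.9, 0.7]
opening: 0.006
```

```bash
python3 pic.py 10;python3 st.py 1 -111 58
```

```text
16.65 [548.432 -16.947  58.47 ] 0.005999305297156837 F [-0.321 -0.725  0.479] base [   0.067 -110.33 ]
(array([ 0.047, -0.068,  0.093]), array([ 0.007, -0.002,  0.   ]))
```

View pics/scene10.png

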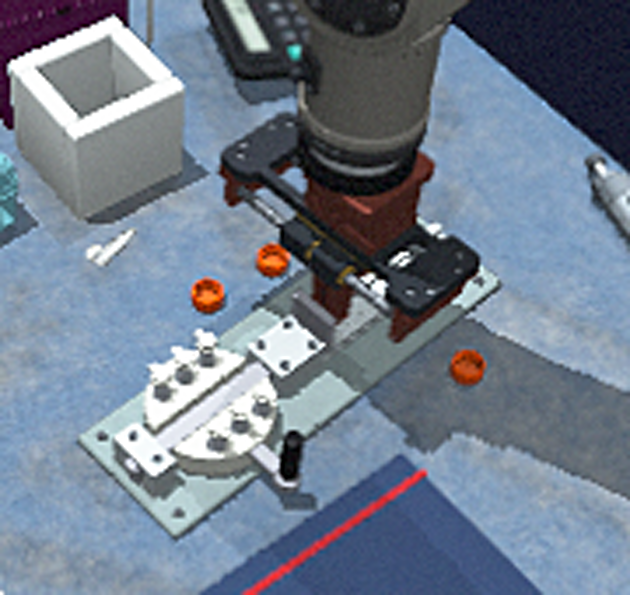

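Call:
send_rows([
  [[0,0.05,0,0,0,0],[0,0.1,0,0,0,0],[0,0.15,0,0,0,0],[0,0.2,0,0,0,0],[0,0.25,0,0,0,0],[0,0.3,0,0,0,0],[0,0.35,0,0,0,0],[0,0.4,0,0,0,0],[0,0.4,0,0,0,0],[0,0.4,0,0,0,0]],
])

```text
clock: 17.9
position: [548.3, -16.6, 58.5]
eef_rot: [-2.084, 1.566, -1.954]
force: [2.3, -10.7, 0.8]
opening: 0.004
```

```bash
python3 st.py 1 -111 58
```

```text
17.9 [548.34  -16.581  58.524] 0.003961160969360856 F [  2.294 -10.727   0.768] base [   0.022 -109.955]
(array([ 0.053, -0.105,  0.097]), array([ 0.004, -0.002,  0.004]))
```

Call:
send_rows([
  [[0,-0.5,0,0,0,0],[0,-2.0,0,0,0,0],[0,-4.0,0,0,0,0],[-2.0,-6.0,0,0,0,0],[-5.0,-9.0,0,0,0,0],[-9.0,-13.0,0,0,0,0],[-11.0,-17.0,0,0,0,0],[-12.0,-20.0,0,0,0,0],[-12.0,-22.0,0,0,0,0],[-12.0,-22.0,0,0,0,0]],
])

```text
clock: 19.15
position: [576.5, -235.5, 178.5]
eef_rot: [-2.318, 1.566, -2.19]
force: [0.1, 0.6, -0.1]
opening: 0.001
```

```bash
python3 pic.py 11;python3 st.py; python3 ang.py | grep -o 'theta.*width'
```

```text
19.25 [ 576.763 -232.606  178.503] 0.0005085840842448732 F [ 0.333 -0.591  1.154] base [   1.073 -327.84 ]
theta~ 0.05140215267049611 width
```

View pics/scene11.png

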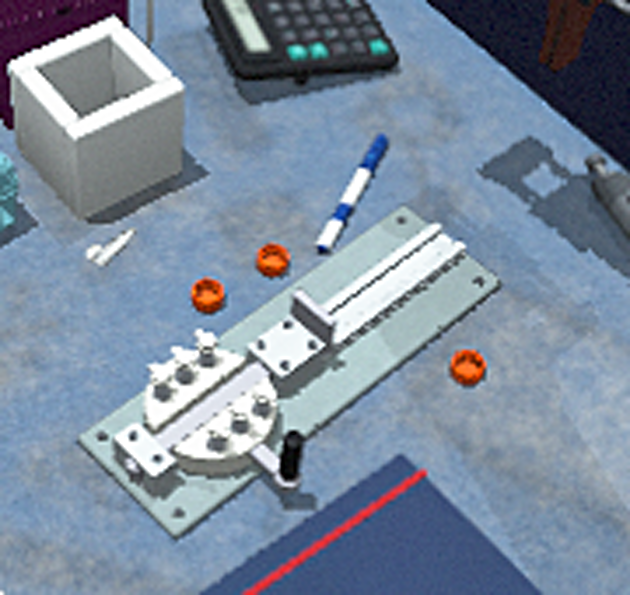

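View pics/top11.png

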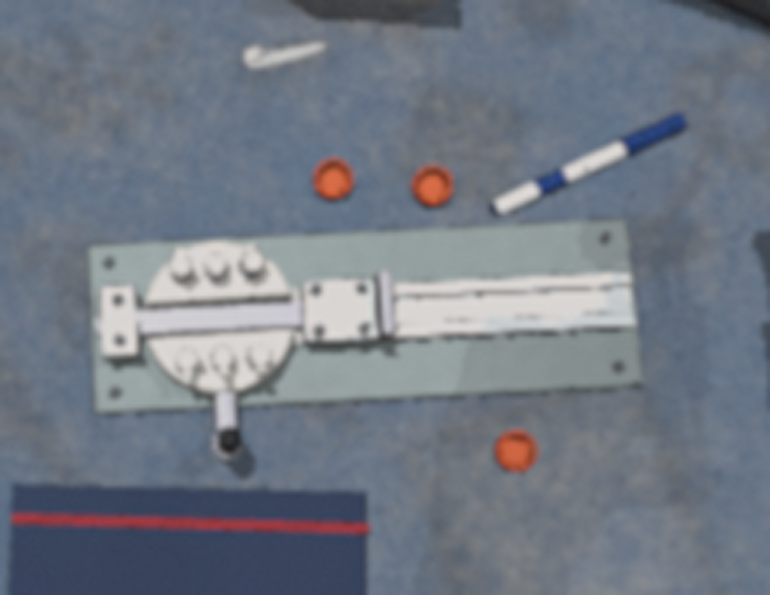

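Run:
```python
from h import *
z=lambda n,c,h,o:w2b(atz(n,np.array(c)/3.5+o,h))
t=lambda c,h:z('top',c,h,(200,130));s=lambda c,h:z('scene',c,h,(220,100))
print('guide rear',t((375,312),37),'plate front top edge / rear',t((379,305),60),t((395,305),60),'nose',t((93,323),23))
print('scene plate top edges',s((293,291),60),s((303,290),60),s((335,323),60),'guide rear corner',s((326,346),37))
im,_=viewer.get_image('top');cv2.imwrite('pics/tz12.png',cv2.resize(im[195:245,215:330],None,fx=7,fy=7,interpolation=cv2.INTER_CUBIC)[:,:,::-1])
im,_=viewer.get_image('scene');cv2.imwrite('pics/sz12.png',cv2.resize(im[170:240,245:325],None,fx=8,fy=8,interpolation=cv2.INTER_CUBIC)[:,:,::-1])
```

```text
guide rear [ -0.65688175 -92.2849994 ] plate front top edge / rear [  0.13094773 -92.09817962] [  -0.31766371 -101.3461519 ] nose [ 2.78870095 75.43310969]
scene plate top edges [ 18.51429523 -93.45751461] [ 14.56317199 -99.4286751 ] [-20.61562102 -95.74428108] guide rear corner [-20.11425475 -90.78890288]
```

View pics/tz12.png

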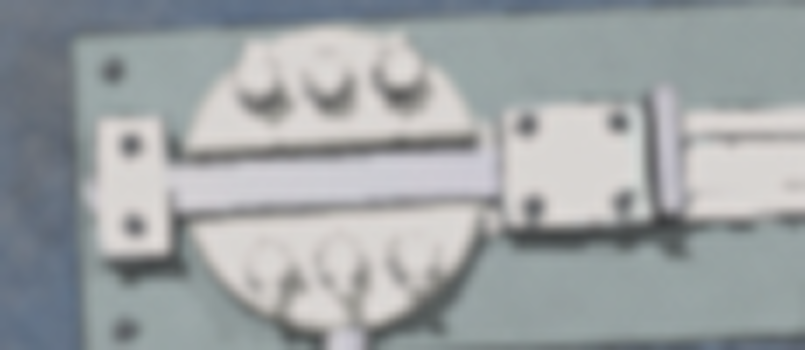

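View pics/sz12.png

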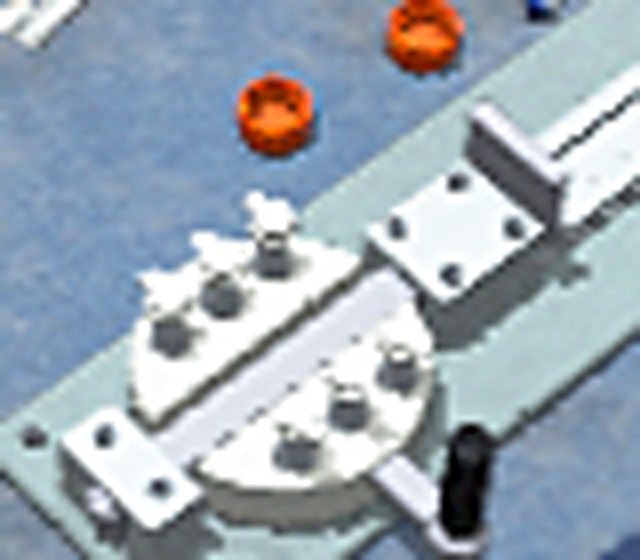

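```bash
python3 -c "
from cell import *
from cell import ticket,monitor
print(ticket.job_done(),monitor.observe()['clock'])"
```

```text
the job is handed in; nothing more can be done
the job is handed in; nothing more can be done
```

The rotor is locked. I pushed the lever round from about 0.74 rad to about 0.01 rad off the slot line, in two pushes with a check between. Then I pushed the bar by its end plate through the slot until it stopped. I handed the job in at about 20 s of the 48 s.

**Bar home:** on the last push I commanded 4 mm, but the bar moved only 0.4 mm and the force rose to about 11 N. After backing off, both pictures show the plate against the guide. The top camera puts the plate's front face at y ≈ -92 mm and the nose at about 75 mm, past the keeper's end at 70 mm.

**Surroundings:** in both camera views the caps and marker looked unmoved. The last close-ups did not cover the timer or sample box, but the hand never went near them. The hand finished about 180 mm up, behind the lock and touching nothing.

**Disagreements:**
- **Cameras:** the two views placed the base about 5 mm apart in x, so I used the average.
- **Slot angle:** my automatic slot-angle check read 0.05 rad once the bar was in. I put this down to the bar filling the slot it looks for, and the pictures show the slot in line with the bar.

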